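# Secure the medicine lockbox with its hasp and turn-staple

### The arm

A 7-joint arm with a two-finger parallel gripper is mounted at the origin on the work surface. World frame = base frame: x ahead of the robot, y to its left, z up, the work surface at z = 0. Lengths are in m, angles in rad, forces in N, time in s.
With the tool pointing down it reaches from about 0.35 to 0.9 m from the base axis. Payload 8.1 kg.
Tool frame: the origin (TCP) lies at the very end of the fingers, on their centre line; the grasp point (between the pads) lies bot.grip_depth behind it (bot.grip_depth is the distance from the TCP to the grasp point, in m); z points along the fingers, y is the line along which they close (so a half turn about z gives the same grasp; the last joint's range is limited). The gripper opens to 85 mm and grips with 20 to 120 N. Pads are 22 mm wide; open, the fingers measure 114 mm over their backs; the gripper's body (76 mm by 85 mm) begins 54 mm behind the grasp point. The pads swing forward as they close: fully open they stand 13 mm farther back than shut.
Start: joints at [1.177, 0.434, 0.025, 1.573, -0.012, 1.134, -0.075], TCP at [0.179, -0.599, 0.231] pointing down, gripper open.
Joint ranges: [-2.62, 2.62], [-0.44, 2.09], [-1.27, 1.32], [0.08, 2.57], [-1.32, 4.46], [0.12, 2], [-2.74, 2.74]. Speed limits (rad/s): [2.22, 2.22, 3.01, 3.01, 3.14, 3.14, 3.14].

### API

Orientations are given as a unit quaternion [x, y, z, w].
In Python, from rig import bot, cams gives the robot as it stands.
- The arm moves only by the tool play_rows, never from a script. Its argument "commands" is a list of rows, each a list of 3 entries, a list of its own where there are three numbers: the turn, a rotation vector about the tool's x, y, z in degrees, then the shift along the tool's x, y, z in m, then the opening, from 0 (shut) to 1 (fully open). A call has 1 to 5 rows; each row is the pose to reach, as a shift and turn from the pose commanded when the call began, along the tool's axes at that moment; what a row does not reach only later rows make up. A row lasts 1/10 s, in which the tool goes at most 50 mm and 8.59 degrees, less where a joint would pass 70% of its speed; a pose out of reach is approached as far as the arm can. A call with a gripper value outside its range is refused whole. The fingers move at their own pace and stop on an object; "newtons" is the grip in N (left out, the last holds). Time passes only in rows, so rows that repeat a pose let the fingers close. It gives the time, the measured TCP pose, the force, the opening and the grip force at its end, in the units of the state.
- bot.get_state(): the state, without advancing time (a new reading comes with each control period).
- cams.read_camera(name): name is "scene" or "side" or "wrist"; returns a dict with "color" (384x512x3 uint8, red, green, blue), "K" (3x3 intrinsics, pixels), "D" ([k1, k2, p1, p2, k3] as OpenCV has them; the pictures are not rectified), "R" (3x3) and "t" (3): a world point X has camera coordinates R X + t. Camera axes: x right, y down, z forward; pixel columns grow to the right and rows downward; lengths in m; the calibration is good to about 2 mm. A picture is of the moment at which its call begins. There is no depth.
- bot.job_done(): hands the job in; it is judged then, once.
The state is a dict: "clock": time; "joints": joint angles; "joint_velocities": joint speeds; "effort": joint torques, N m; "eef_pos": TCP position; "orientation": TCP orientation; "contact_force": force on the tool from outside, world axes, zero at the start; "moment": the same for the moment, N m; "finger_gap": finger opening in m; "finger_force": force on a finger pad.
Only numpy, scipy, OpenCV 4.12 (cv2) and the standard library are available. Lean on these libraries where they do the work, as an engineer would, in place of code of your own. Each camera call takes 0.05 s, during which the arm holds its last target. There are 200 camera calls.

### The job

The medicine lockbox on the grey shelf is shut but not secured. Swing its steel hasp over the red winged staple until it lies flat on the lid, and only then turn the wing a quarter turn, either way, so that it stands squarely crosswise over the hasp and holds it down. Leave the other things on the shelf where they are.

Things in the scene. Friction and masses are not known exactly. Their poses are not given: they have to be found in the camera images.
- lockbox: white steel lockbox with a blue lid, 190 x 150 x 85 mm (x, y, z), fixed to the shelf (shelf top 12 mm above the work surface). Origin: centre of its underside; +x runs along the hasp from its hinge towards the staple, z up; the lid top is 85 mm above the origin. The staple stands at x = +20 mm, y = 0
- hasp_hinge (a point): point on the hasp's hinge axis, mid-width, 5 mm above the lid top, at x = -50 mm, y = 0 of the lockbox; the axis lies along the lockbox's y
- hasp_tip (a point): centre of the rolled end bar (8 mm diameter, 44 mm long across) of the hasp, 116 mm from the hinge axis. The hasp is a steel strap 44 mm wide, 3 mm thick, 120 mm long with a slot 18 mm wide from 50 to 90 mm from the hinge axis, through which the staple's wing passes
- hasp (a joint): hinge angle of the hasp: 0 = flat on the lid (a stop), 1.57 = upright, 2.4 = fully leaning back away from the staple; a stiff hinge: stays where it is left
- wing_top (a point): centre of the top of the red staple wing, 36 mm above the lid top, on its vertical turning axis. The wing is an upright flat 9 mm thick; 22 mm long in its upper 19 mm, below that 28 mm long down to 9.5 mm above the lid top
- wing (a joint): angle of the wing about the vertical, counter-clockwise from above positive: 0 = lengthwise with the hasp (the hasp passes over it), +1.57 or -1.57 = crosswise (stops); stays where it is left, turns with about 0.03 N m
- pill_tower: loose bystander: stack of three round pill tiers (green, yellow, blue) with white cap, 60 mm diameter, 88 mm tall; origin centre of underside
- eyedrop_holder: loose bystander: white holder 70 x 50 x 34 mm with two eye-drop bottles, 80 mm tall in all; origin centre of underside
- pill_pot: loose bystander: white ceramic pot with blue lid, 76 mm diameter, 68 mm tall; origin centre of underside
- magnifier: loose bystander: round steel magnifying-glass frame lying flat, 121 mm long (x), 68 mm wide, 8 mm thick; origin centre of underside

How it is judged:
By the outcome, as a careful person would: the job done as asked, in the order asked, and still so for the second after the job is handed in, with the robot touching nothing.
It also fails if it takes over 45 s, if anything falls off the work surface, if the arm or the gripper's body presses on something with over 40 N, if the wrist force passes 120 N, or if a joint passes its speed limit or range.

## Working session

There is one attempt and no reset: what is moved stays moved. The work goes in short steps, Python scripts to look and compute and a tool call to move; the robot and the scene stay as the last step left them, time stands still between calls to the robot, and variables do not carry over. Pictures are saved under pics/ and viewed, at most 10 in all, crops included, and the job is handed in when it is done.

Besides the shell and the picture viewer there is one more tool, called by a JSON object that holds its "op" and its "data", one argument or row to a line. play_rows: Moves the arm, as the interface text tells. Its arguments: {"type":"object","properties":{"commands":{"type":"array","items":{"type":"array"}},"newtons":{"type":"number"}},"required":["commands"]}

```bash
ls; mkdir -p pics; python3 - <<'E'
from rig import bot,cams
import cv2,numpy as np
s=bot.get_state();print({k:np.round(v,3).tolist() for k,v in s.items()},bot.grip_depth)
ims=[]
for n in["scene","side"]:
    c=cams.read_camera(n);np.savez(f"{n}0.npz",**c);cv2.imwrite(f"pics/{n}0.png",c["color"][...,::-1])
    print(n,np.round(c["K"],1).tolist(),np.round(-c["R"].T@c["t"],3),np.round(c["D"],3))
E
```

```text
pics
{'clock': 0.0, 'joints': [1.177, 0.435, 0.025, 1.574, -0.012, 1.134, -0.075], 'joint_velocities': [-0.0, 0.0, -0.002, -0.001, -0.002, 0.002, -0.0], 'effort': [-0.0, -67.046, 1.025, -31.621, 0.015, 0.012, 0.0], 'eef_pos': [0.179, -0.598, 0.231], 'orientation': [0.989, 0.145, -0.0, -0.001], 'contact_force': [0.011, -0.191, 0.339], 'moment': [0.015, 0.029, -0.05], 'finger_force': 0.0, 'finger_gap': 0.086} 0.0187
scene [[365.8, 0.0, 257.3], [0.0, 365.8, 194.0], [0.0, 0.0, 1.0]] [ 1.077 -0.409  0.608] [-0.031  0.     0.     0.     0.   ]
side [[376.1, 0.0, 259.7], [0.0, 376.1, 197.4], [0.0, 0.0, 1.0]] [ 0.385 -0.746  0.858] [-0.003  0.     0.     0.     0.   ]
```

View pics/scene0.png

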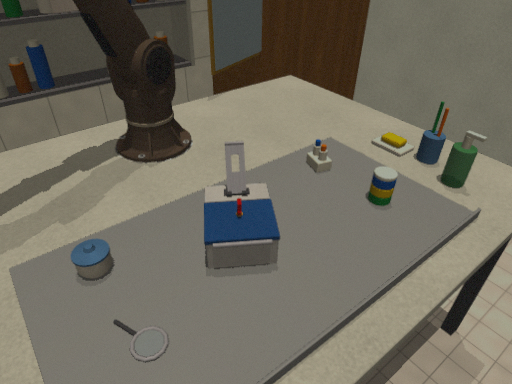

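View pics/side0.png

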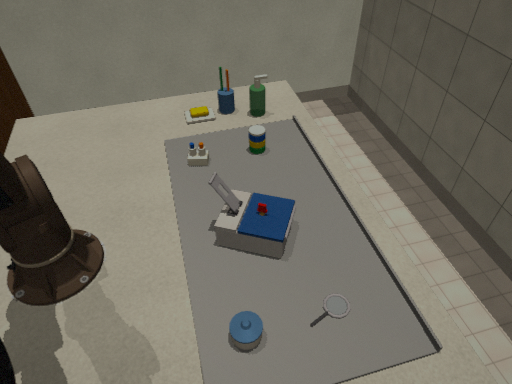

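The scene view shows the box at about (240,222), the hasp leaning back with its tip at about (235,145), and the red wing at (239,207). In the side view the box is at (257,222), the hasp tip at (215,178) and the wing at (262,209). Next I'll measure these and make enlarged crops.

```bash
cat > h.py <<'E'
import cv2,numpy as np
def ray(c,uv):
    p=cv2.undistortPoints(np.array([[uv]],float),c["K"],c["D"])[0,0]
    d=c["R"].T@np.array([p[0],p[1],1]);return -c["R"].T@c["t"],d/np.linalg.norm(d)
def onz(c,uv,z):
    o,d=ray(c,uv);return o+d*(z-o[2])/d[2]
def tri(c1,u1,c2,u2):
    o1,d1=ray(c1,u1);o2,d2=ray(c2,u2)
    s=np.linalg.lstsq(np.c_[d1,-d2],o2-o1,rcond=None)[0]
    a,b=o1+s[0]*d1,o2+s[1]*d2;return (a+b)/2,np.linalg.norm(a-b)
def proj(c,X):
    return cv2.projectPoints(np.array([X],float),cv2.Rodrigues(c["R"])[0],c["t"],c["K"],c["D"])[0][0,0]
def masks(im):
    h=cv2.cvtColor(im,cv2.COLOR_RGB2HSV)
    return cv2.inRange(h,(105,150,40),(125,255,255)),cv2.inRange(h,(0,170,80),(8,255,255))|cv2.inRange(h,(172,170,80),(180,255,255))
E
python3 - <<'E'
from h import *
C={n:dict(np.load(n+"0.npz")) for n in["scene","side"]}
out=[]
for n,(x,y) in {"scene":(190,130),"side":(195,160)}.items():
    c=C[n];b,r=masks(c["color"])
    k,l,st,ce=cv2.connectedComponentsWithStats(b);i=1+st[1:,4].argmax()
    cn=cv2.findContours((l==i).astype(np.uint8),0,2)[0][0]
    q=cv2.approxPolyDP(cv2.convexHull(cn),4,True)[:,0]
    print(n,"lid",[(p.tolist(),np.round(onz(c,p,.097),3).tolist()) for p in q])
    r[:y]=0;r[y+130:]=0;r[:,:x]=0;r[:,x+100:]=0
    ys,xs=np.nonzero(r);print("red",xs.min(),xs.max(),ys.min(),ys.max(),xs.mean(),ys.mean())
    print("wingtop",onz(c,(xs.mean(),ys.min()+1.5),.133))
    out.append(cv2.resize(c["color"][y:y+150,x:x+100],None,fx=4,fy=4,interpolation=2))
cv2.imwrite("pics/crop.png",np.hstack(out)[...,::-1])
E
```

```text
scene lid [([270, 200], [0.578, 0.03, 0.097]), ([278, 238], [0.685, -0.037, 0.097]), ([205, 242], [0.606, -0.161, 0.097]), ([204, 204], [0.501, -0.099, 0.097])]
red 237 241 199 213 238.85416666666666 205.66666666666666
wingtop [ 0.57514427 -0.0551055   0.133     ]
side lid [([254, 193], [0.574, 0.029, 0.097]), ([293, 200], [0.674, -0.031, 0.097]), ([282, 241], [0.597, -0.165, 0.097]), ([239, 232], [0.497, -0.105, 0.097])]
red 257 266 203 211 262.17857142857144 205.82142857142858
wingtop [ 0.57493652 -0.05769141  0.133     ]
```

View pics/crop.png

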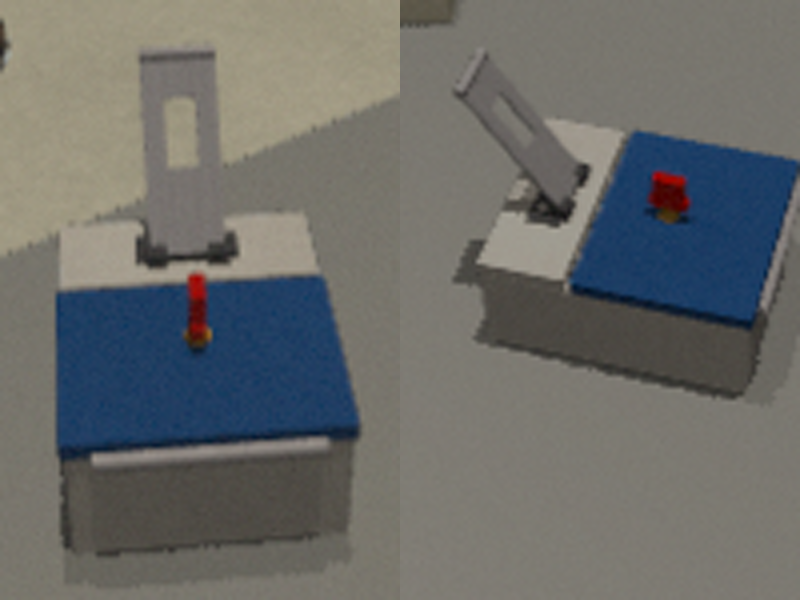

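```bash
python3 - <<'E'
from h import *
A,B=[dict(np.load(n+"0.npz")) for n in["scene","side"]]
s=lambda u,v:(190+u/4,130+v/4); d=lambda u,v:(195+(u-400)/4,160+v/4)
P={k:tri(A,s(*a),B,d(*b)) for k,(a,b) in dict(tipL=((141,50),(457,92)),tipR=((215,47),(486,52)),hinL=((153,250),(548,207)),hinR=((230,245),(580,175)),wing=((197,278),(669,177))).items()}
for k,(p,e) in P.items(): print(k,np.round(p,4),round(e,4))
yaw=np.radians(-30.7);ex=np.array([np.cos(yaw),np.sin(yaw),0]);ey=np.array([-ex[1],ex[0],0])
w=P["wing"][0];h=w-.07*ex;h[2]=.102;t=(P["tipL"][0]+P["tipR"][0])/2
print("hinge pred",h,"tip",t)
r=t-h;print("tip in box",r@ex,r@ey,r[2],np.hypot(r@ex,r[2]),"angle",np.degrees(np.arctan2(r[2],r@ex)))
E
```

```text
tipL [ 0.4466 -0.001   0.1965] 0.0023
tipR [0.4725 0.0326 0.1982] 0.0039
hinL [ 0.4959 -0.0286  0.0967] 0.0025
hinR [0.5246 0.0028 0.0975] 0.0088
wing [ 0.5753 -0.0553  0.1339] 0.0035
hinge pred [ 0.51506523 -0.01953612  0.102     ] tip [0.45957117 0.01581209 0.1973647 ]
tip in box -0.065763471478721 0.0020621390144875025 0.0953646994481873 0.11584153003899614 angle 124.59013610322329
```

The two views agree: the hinge is at about (0.515, -0.0195, 0.102), yaw is -30.7° and the hasp is at about 125°. I'll plan an approach behind the hasp with the fingers shut.

```bash
cat > plan.py <<'E'
import sys,numpy as np
from scipy.spatial.transform import Rotation as Ro
from rig import bot
def tool(yaw): return Ro.from_euler('z',yaw,degrees=True)*Ro.from_euler('x',180,degrees=True)
yb=np.radians(-30.7);EX=np.array([np.cos(yb),np.sin(yb),0]);EY=np.array([-EX[1],EX[0],0]);H=np.array([.515,-.0195,0])
def box(rx,ry,z): return H+rx*EX+ry*EY+[0,0,z]
def plan(wps):
    s=bot.get_state();p=np.array(s["eef_pos"]);R=Ro.from_quat(s["orientation"])
    d=p-H;print("now rx,ry,z",np.round([d@EX,d@EY,p[2]],4),"yaw",R.as_matrix()[:2,0]@[1,0],"t",s["clock"])
    for q,y in wps:
        q=np.array(q);T=tool(y);print("turn",np.round((R.inv()*T).as_rotvec(degrees=True),1),"shift",np.round(R.inv().apply(q-p),3));p,R=q,T
E
python3 -c "
from plan import *
plan([((.30,-.45,.27),52),((.43,-.24,.27),88),((.41,-.05,.27),122),(box(-.11,0,.27),149.3),(box(-.11,0,.175),149.3)])"
```

```text
now rx,ry,z [ 0.0066 -0.6692  0.2306] yaw 0.9580306063944493 t 0.1
turn [ -0.1  -0.  -35.3] shift [ 0.158 -0.107 -0.039]
turn [ -0.   0. -36.] shift [ 0.246 -0.027 -0.   ]
turn [  0.   0. -34.] shift [ 0.189 -0.027 -0.   ]
turn [ -0.    0.  -27.3] shift [0.068 0.055 0.   ]
turn [0. 0. 0.] shift [ 0.    -0.     0.095]
```

{"op": "play_rows", "data": {
  "commands": [
    [[0, 0, -35.3], [0.158, -0.107, -0.039], 0],
    [[0, 0, -35.3], [0.158, -0.107, -0.039], 0],
    [[0, 0, -35.3], [0.158, -0.107, -0.039], 0],
    [[0, 0, -35.3], [0.158, -0.107, -0.039], 0],
    [[0, 0, -35.3], [0.158, -0.107, -0.039], 0]
  ],
  "newtons": 30
}}

```text
clock: 0.6
eef_pos: [0.3054, -0.4459, 0.2717]
orientation: [0.896, 0.445, 0.002, 0.0]
contact_force: [0.5, -0.4, -0.1]
finger_gap: 0.0123
finger_force: 0.0
```

{"op": "play_rows", "data": {
  "commands": [
    [[0, 0, -36], [0.246, -0.027, 0], 0],
    [[0, 0, -36], [0.246, -0.027, 0], 0],
    [[0, 0, -36], [0.246, -0.027, 0], 0],
    [[0, 0, -36], [0.246, -0.027, 0], 0],
    [[0, 0, -36], [0.246, -0.027, 0], 0]
  ]
}}

```text
clock: 1.1
eef_pos: [0.4306, -0.239, 0.2702]
orientation: [0.718, 0.696, -0.0, -0.0]
contact_force: [1.2, 0.2, -1.0]
finger_gap: -0.0001
finger_force: 0.0
```

{"op": "play_rows", "data": {
  "commands": [
    [[0, 0, -34], [0.189, -0.027, 0], 0],
    [[0, 0, -34], [0.189, -0.027, 0], 0],
    [[0, 0, -34], [0.189, -0.027, 0], 0],
    [[0, 0, -34], [0.189, -0.027, 0], 0],
    [[0, 0, -34], [0.189, -0.027, 0], 0]
  ]
}}

```text
clock: 1.6
eef_pos: [0.4092, -0.0457, 0.2705]
orientation: [0.48, 0.877, 0.0, -0.0]
contact_force: [0.4, -1.0, 0.6]
finger_gap: 0.0001
finger_force: 0.0
```

```bash
python3 -c "
from plan import *
plan([(box(-.11,0,.27),149.3),(box(-.11,0,.175),149.3)])
print(np.round(bot.get_state()['joints'],2))"
```

```text
now rx,ry,z [-0.0776 -0.0765  0.2705] yaw -0.5389746423959927 t 1.6
turn [  0.   -0.  -26.7] shift [0.063 0.054 0.001]
turn [0. 0. 0.] shift [ 0.    -0.     0.095]
[ 0.58  0.1  -0.64  1.95  0.07  1.11  0.49]
```

{"op": "play_rows", "data": {
  "commands": [
    [[0, 0, -26.7], [0.063, 0.054, 0], 0],
    [[0, 0, -26.7], [0.063, 0.054, 0], 0],
    [[0, 0, -26.7], [0.063, 0.054, 0], 0],
    [[0, 0, -26.7], [0.063, 0.054, 0], 0],
    [[0, 0, -26.7], [0.063, 0.054, 0], 0]
  ]
}}

```text
clock: 2.1
eef_pos: [0.4225, 0.03, 0.27]
orientation: [0.273, 0.962, -0.0, -0.0]
contact_force: [0.4, -0.2, -0.3]
finger_gap: 0.0
finger_force: 0.0
```

```bash
python3 - <<'E'
from plan import *
from rig import cams;import cv2
plan([(box(-.11,0,.175),149.3)])
print(np.round(bot.get_state()['joints'],2))
a=[cams.read_camera(n) for n in("scene","side")]
cv2.imwrite("pics/b.png",np.hstack([cv2.resize(a[0]["color"][60:260,150:350],None,fx=2,fy=2),cv2.resize(a[1]["color"][60:260,140:340],None,fx=2,fy=2)])[...,::-1])
E
```

```text
now rx,ry,z [-0.1048 -0.0047  0.27  ] yaw -0.8509140245726604 t 2.1
turn [-0. -0. -1.] shift [0.005 0.005 0.095]
[ 0.49  0.14 -0.75  1.92  0.11  1.12  0.71]
```

View pics/b.png

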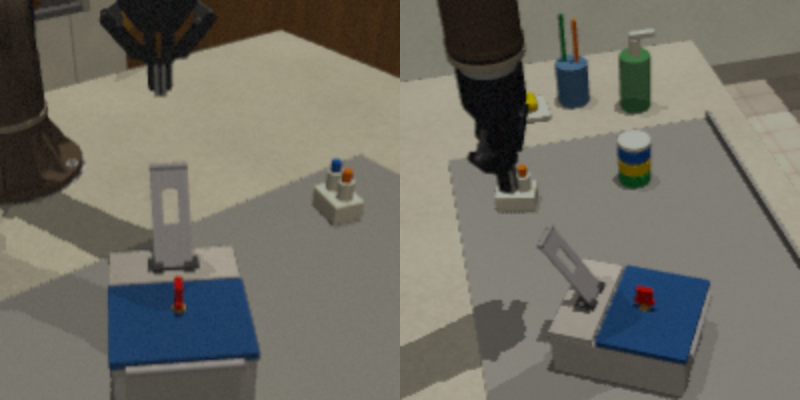

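The shut gripper hangs above and behind the hasp, with its fingertips at (160,90) in the left crop. The hasp hasn't moved. Next I'll go down and push.

{"op": "play_rows", "data": {
  "commands": [
    [[0, 0, -0.5], [0.003, 0.003, 0.04], 0],
    [[0, 0, -0.5], [0.003, 0.003, 0.08], 0],
    [[0, 0, -0.5], [0.003, 0.003, 0.095], 0],
    [[0, 0, -0.5], [0.003, 0.003, 0.095], 0]
  ]
}}

```text
clock: 2.6
eef_pos: [0.4198, 0.0343, 0.1733]
orientation: [0.268, 0.964, -0.001, -0.002]
contact_force: [-0.1, -0.1, 0.1]
finger_gap: -0.0002
finger_force: 0.0
```

```bash
python3 -c "
from plan import *
plan([(box(-.11,0,.175),149.3)])"
```

```text
now rx,ry,z [-0.1093 -0.0023  0.1733] yaw -0.8567474094542424 t 2.6
turn [-0.1 -0.2 -0.3] shift [ 0.001  0.002 -0.002]
```

{"op": "play_rows", "data": {
  "commands": [
    [[0, 0, 0], [-0.015, 0.002, 0], 0],
    [[0, 0, 0], [-0.027, 0.002, 0], 0],
    [[0, 0, 0], [-0.037, 0.002, 0], 0],
    [[0, 0, 0], [-0.047, 0.002, 0], 0],
    [[0, 0, 0], [-0.057, 0.002, 0], 0]
  ]
}}

```text
clock: 3.1
eef_pos: [0.4724, 0.0073, 0.1757]
orientation: [0.266, 0.964, 0.0, 0.0]
contact_force: [-4.3, 2.1, 9.8]
finger_gap: 0.0002
finger_force: 0.0
```

{"op": "play_rows", "data": {
  "commands": [
    [[0, 0, 0], [-0.012, 0, -0.003], 0],
    [[0, 0, 0], [-0.023, 0, -0.007], 0],
    [[0, 0, 0], [-0.034, 0, -0.012], 0],
    [[0, 0, 0], [-0.045, 0, -0.018], 0],
    [[0, 0, 0], [-0.056, 0, -0.023], 0]
  ]
}}

```text
clock: 3.6
eef_pos: [0.5204, -0.0213, 0.1989]
orientation: [0.266, 0.964, 0.0, 0.0]
contact_force: [0.6, 0.8, -1.7]
finger_gap: -0.0001
finger_force: 0.3
```

```bash
python3 - <<'E'
from plan import *
from rig import cams;import cv2
plan([])
a=[cams.read_camera(n) for n in("scene","side")]
cv2.imwrite("pics/c.png",np.hstack([cv2.resize(a[0]["color"][100:260,160:320],None,fx=2.5,fy=2.5),cv2.resize(a[1]["color"][110:270,180:340],None,fx=2.5,fy=2.5)])[...,::-1])
E
```

```text
now rx,ry,z [0.0056 0.0012 0.1989] yaw -0.8585541292103374 t 3.6
```

View pics/c.png

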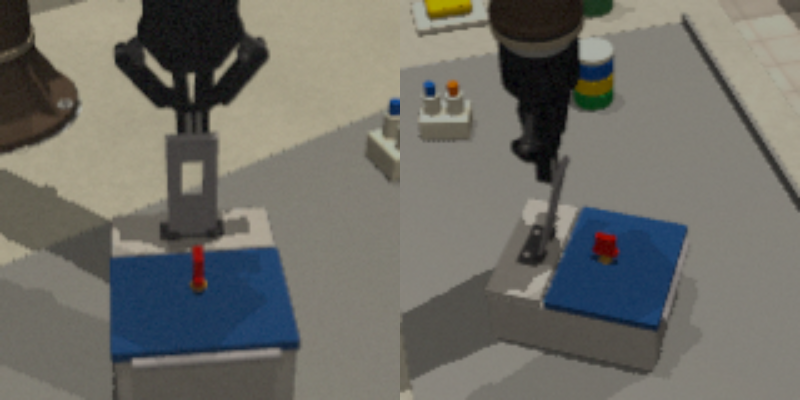

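The hasp stands just past upright with the fingers behind it, in the left crop at (190,180). I'll carry on over the arc.

{"op": "play_rows", "data": {
  "commands": [
    [[0, 0, 0], [-0.009, 0, -0.001], 0],
    [[0, 0, 0], [-0.018, 0, -0.001], 0],
    [[0, 0, 0], [-0.027, 0, 0.002], 0],
    [[0, 0, 0], [-0.035, 0, 0.006], 0],
    [[0, 0, 0], [-0.043, 0, 0.01], 0]
  ]
}}

```text
clock: 4.2
eef_pos: [0.557, -0.0433, 0.1877]
orientation: [0.266, 0.964, -0.0, -0.0]
contact_force: [-0.1, 0.6, 0.3]
finger_gap: 0.0001
finger_force: 0.2
```

{"op": "play_rows", "data": {
  "commands": [
    [[0, 0, 0], [-0.011, 0, 0.008], 0],
    [[0, 0, 0], [-0.021, 0, 0.016], 0],
    [[0, 0, 0], [-0.032, 0, 0.02], 0],
    [[0, 0, 0], [-0.043, 0, 0.023], 0],
    [[0, 0, 0], [-0.049, 0, 0.025], 0]
  ]
}}

```text
clock: 4.7
eef_pos: [0.5996, -0.0689, 0.1629]
orientation: [0.266, 0.964, -0.0, 0.0]
contact_force: [-0.2, -0.2, 0.8]
finger_gap: -0.0002
finger_force: 0.1
```

{"op": "play_rows", "data": {
  "commands": [
    [[0, 0, 0], [-0.004, 0, 0.008], 0],
    [[0, 0, 0], [-0.007, 0, 0.017], 0],
    [[0, 0, 0], [-0.01, 0, 0.027], 0],
    [[0, 0, 0], [-0.011, 0, 0.037], 0],
    [[0, 0, 0], [-0.011, 0, 0.046], 0]
  ]
}}

```text
clock: 5.2
eef_pos: [0.6076, -0.0736, 0.1162]
orientation: [0.266, 0.964, -0.0, -0.0]
contact_force: [0.1, -0.0, -0.5]
finger_gap: -0.0003
finger_force: 0.1
```

{"op": "play_rows", "data": {
  "commands": [
    [[0, 0, 0], [0, 0, 0.005], 0],
    [[0, 0, 0], [0, 0, 0.008], 0],
    [[0, 0, 0], [0, 0, 0.01], 0],
    [[0, 0, 0], [0, 0, 0.011], 0]
  ]
}}

```text
clock: 5.6
eef_pos: [0.6079, -0.0735, 0.1063]
orientation: [0.266, 0.964, -0.0, 0.0]
contact_force: [-0.9, -0.3, -0.2]
finger_gap: 0.0002
finger_force: 0.1
```

```bash
python3 - <<'E'
from plan import *
from rig import cams;import cv2
plan([]);print(np.round(bot.get_state()["contact_force"],1))
a=[cams.read_camera(n) for n in("scene","side")]
cv2.imwrite("pics/d.png",np.hstack([cv2.resize(a[0]["color"][150:270,180:300],None,fx=3.3,fy=3.3),cv2.resize(a[1]["color"][150:270,200:320],None,fx=3.3,fy=3.3)])[...,::-1])
E
```

```text
now rx,ry,z [0.1075 0.001  0.1063] yaw -0.8586579175689297 t 5.6
[-0.9 -0.3 -0.2]
```

View pics/d.png

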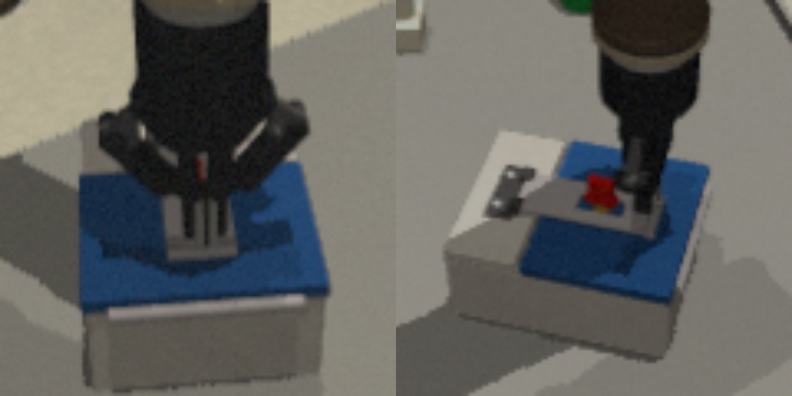

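The hasp is down with the red wing through its slot, in the right crop at (600,190). I'll press gently onto the stop.

{"op": "play_rows", "data": {
  "commands": [
    [[0, 0, 0], [0, 0, 0.001], 0],
    [[0, 0, 0], [0, 0, 0.002], 0]
  ]
}}

```text
clock: 5.9
eef_pos: [0.6083, -0.0735, 0.1051]
orientation: [0.266, 0.964, 0.0, 0.001]
contact_force: [-3.6, 0.7, 10.6]
finger_gap: -0.0001
finger_force: 5.7
```

{"op": "play_rows", "data": {
  "commands": [
    [[0, 0, 0], [0, 0, 0.001], 0],
    [[0, 0, 0], [0, 0, 0.001], 0]
  ]
}}

```text
clock: 6.1
eef_pos: [0.6083, -0.0734, 0.1048]
orientation: [0.266, 0.964, -0.0, 0.001]
contact_force: [-4.9, 0.1, 13.4]
finger_gap: 0.0003
finger_force: 6.9
```

{"op": "play_rows", "data": {
  "commands": [
    [[0, 0, 0], [0, 0, 0.0015], 0],
    [[0, 0, 0], [0, 0, 0.0015], 0],
    [[0, 0, 0], [0, 0, 0.0015], 0]
  ]
}}

```text
clock: 6.4
eef_pos: [0.6085, -0.0734, 0.1042]
orientation: [0.266, 0.964, -0.0, 0.001]
contact_force: [-7.9, -0.1, 21.8]
finger_gap: -0.0
finger_force: 10.8
```

The hasp is seated on its stop: force rises with no further travel. I'll lift off and position over the wing with the fingers partly open.

{"op": "play_rows", "data": {
  "commands": [
    [[0, 0, 0], [0, 0, -0.03], 0],
    [[0, 0, 0], [0, 0, -0.07], 0],
    [[0, 0, 0], [0.02, 0, -0.08], 0.45],
    [[0, 0, 0], [0.038, -0.001, -0.08], 0.45],
    [[0, 0, 0], [0.038, -0.001, -0.08], 0.45]
  ]
}}

```text
clock: 6.9
eef_pos: [0.5734, -0.0536, 0.1827]
orientation: [0.265, 0.964, -0.0, 0.0]
contact_force: [0.1, -0.1, -0.2]
finger_gap: 0.0384
finger_force: 0.0
```

```bash
python3 - <<'E'
from plan import *
from rig import cams;import cv2
plan([(box(.07,-.0005,.110),149.3)]);print(bot.get_state()["finger_gap"])
from h import *
a=[cams.read_camera(n) for n in("scene","side")]
for c,(x,y) in zip(a,((190,130),(195,160))):
    b,r=masks(c["color"]);r[:y]=0;r[y+130:]=0;r[:,:x]=0;r[:,x+100:]=0
    ys,xs=np.nonzero(r);print(xs.min(),xs.max(),ys.min(),ys.max(),onz(c,(xs.mean(),ys.min()+1.5),.133))
cv2.imwrite("pics/e.png",np.hstack([cv2.resize(a[0]["color"][150:270,180:300],None,fx=3.3,fy=3.3),cv2.resize(a[1]["color"][150:270,200:320],None,fx=3.3,fy=3.3)])[...,::-1])
E
```

```text
now rx,ry,z [0.0677 0.0005 0.1827] yaw -0.8595563746737134 t 6.9
turn [-0.  0. -0.] shift [-0.002 -0.001  0.073]
0.03840084748109497
237 241 199 214 [ 0.57517463 -0.05506501  0.133     ]
257 266 203 211 [ 0.57247174 -0.05696862  0.133     ]
```

View pics/e.png

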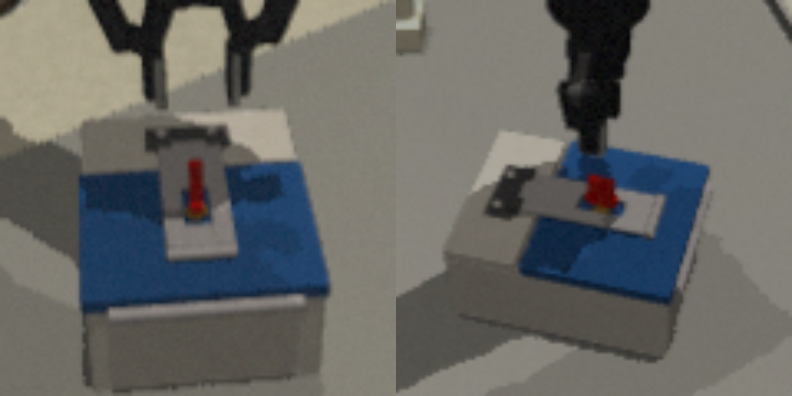

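The hasp lies flat with the wing still lengthwise, in the left crop at (195,190), and the open fingers are above it. I'll descend and grip.

{"op": "play_rows", "data": {
  "commands": [
    [[0, 0, 0], [-0.002, -0.001, 0.03], 0.45],
    [[0, 0, 0], [-0.002, -0.001, 0.055], 0.45],
    [[0, 0, 0], [-0.002, -0.001, 0.068], 0.45],
    [[0, 0, 0], [-0.002, -0.001, 0.072], 0.45],
    [[0, 0, 0], [-0.002, -0.001, 0.072], 0.45]
  ]
}}

```text
clock: 7.5
eef_pos: [0.5762, -0.0569, 0.1096]
orientation: [0.266, 0.964, 0.0, -0.0]
contact_force: [0.6, -0.3, 0.1]
finger_gap: 0.0384
finger_force: 0.0
```

{"op": "play_rows", "data": {
  "commands": [
    [[0, 0, 0], [0, 0, 0], 0.2],
    [[0, 0, 0], [0, 0, 0], 0],
    [[0, 0, 0], [0, 0, 0], 0],
    [[0, 0, 0], [0, 0, 0], 0],
    [[0, 0, 0], [0, 0, 0], 0]
  ],
  "newtons": 25
}}

```text
clock: 8.0
eef_pos: [0.5767, -0.0574, 0.1109]
orientation: [0.266, 0.964, -0.0, 0.001]
contact_force: [-1.0, -3.4, 5.8]
finger_gap: 0.0083
finger_force: 30.0
```

{"op": "play_rows", "data": {
  "commands": [
    [[0, 0, 8], [0, 0, 0], 0],
    [[0, 0, 16], [0, 0, 0], 0],
    [[0, 0, 24], [0, 0, 0], 0],
    [[0, 0, 32], [0, 0, 0], 0],
    [[0, 0, 40], [0, 0, 0], 0]
  ]
}}

```text
clock: 8.5
eef_pos: [0.5756, -0.0584, 0.1109]
orientation: [0.582, 0.813, -0.001, 0.001]
contact_force: [-6.2, -5.3, 9.9]
finger_gap: 0.0079
finger_force: 30.6
```

{"op": "play_rows", "data": {
  "commands": [
    [[0, 0, 8], [0, 0, 0], 0],
    [[0, 0, 16], [0, 0, 0], 0],
    [[0, 0, 24], [0, 0, 0], 0],
    [[0, 0, 32], [0, 0, 0], 0],
    [[0, 0, 40], [0, 0, 0], 0]
  ]
}}

```text
clock: 9.0
eef_pos: [0.5741, -0.0584, 0.1108]
orientation: [0.825, 0.565, -0.002, 0.0]
contact_force: [-11.6, -4.0, 16.0]
finger_gap: 0.0084
finger_force: 31.3
```

{"op": "play_rows", "data": {
  "commands": [
    [[0, 0, 6], [0, 0, 0], 0],
    [[0, 0, 11], [0, 0, 0], 0],
    [[0, 0, 11], [0, 0, 0], 0]
  ]
}}

```text
clock: 9.3
eef_pos: [0.5738, -0.0582, 0.1109]
orientation: [0.875, 0.485, -0.002, 0.0]
contact_force: [-12.3, -5.8, 16.6]
finger_gap: 0.008
finger_force: 31.8
```

```bash
python3 - <<'E'
from plan import *
plan([]);s=bot.get_state();print(s["moment"],s["contact_force"],Ro.from_quat(s["orientation"]).as_matrix()[:,0],s["joints"][6])
E
```

```text
now rx,ry,z [ 0.0703 -0.0033  0.1109] yaw 0.5305071939773431 t 9.3
[-0.96032986  2.59792902  0.32034907] [-12.27550649  -5.78244175  16.61280573] [ 0.53050719  0.84767263 -0.00363735] -0.6694430875822751
```

Turned to yaw 58°, against the stop. I'll release, lift straight up and look.

{"op": "play_rows", "data": {
  "commands": [
    [[0, 0, 0], [0, 0, -0.001], 0.3],
    [[0, 0, 0], [0, 0, -0.001], 0.45],
    [[0, 0, 0], [0, 0, -0.001], 0.45],
    [[0, 0, 0], [0, 0, -0.001], 0.45]
  ]
}}

```text
clock: 9.7
eef_pos: [0.5762, -0.0567, 0.1108]
orientation: [0.874, 0.486, 0.0, -0.0]
contact_force: [0.4, 0.0, -0.3]
finger_gap: 0.0381
finger_force: 0.0
```

{"op": "play_rows", "data": {
  "commands": [
    [[0, 0, 0], [0, 0, -0.02], 0.45],
    [[0, 0, 0], [0, 0, -0.05], 0.45],
    [[0, 0, 0], [0, 0, -0.09], 0.45],
    [[0, 0, 0], [0, 0, -0.12], 0.45],
    [[0, 0, 0], [0, 0, -0.12], 0.45]
  ]
}}

```text
clock: 10.2
eef_pos: [0.5786, -0.0567, 0.2353]
orientation: [0.874, 0.486, 0.003, 0.002]
contact_force: [0.6, 0.7, 0.5]
finger_gap: 0.0385
finger_force: 0.0
```

```bash
python3 - <<'E'
from plan import *
from rig import cams;import cv2
plan([]);print(np.round(bot.get_state()["contact_force"],1))
a=[cams.read_camera(n) for n in("scene","side","wrist")]
cv2.imwrite("pics/f.png",np.vstack([np.hstack([cv2.resize(a[i]["color"][y:y+100,x:x+100],(400,400),interpolation=2) for i,x,y in((0,190,150),(1,210,160))])])[...,::-1])
cv2.imwrite("pics/g.png",a[2]["color"][...,::-1])
E
```

```text
now rx,ry,z [0.0736 0.0005 0.2353] yaw 0.5275345230658417 t 10.2
[0.6 0.7 0.5]
```

View pics/f.png

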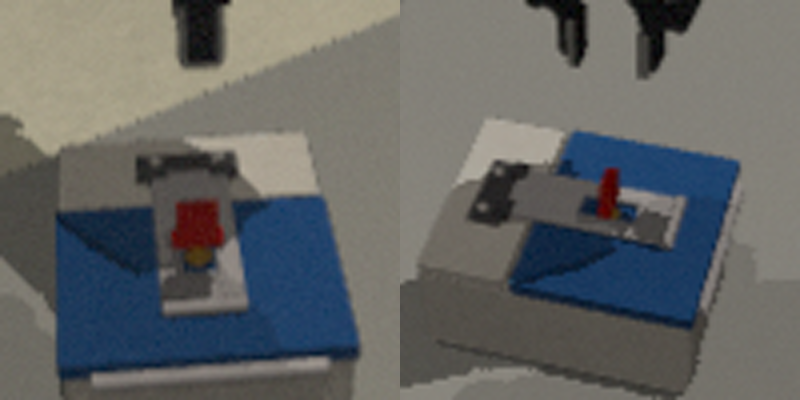

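View pics/g.png

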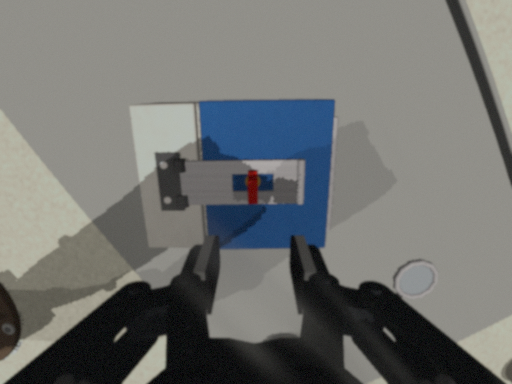

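The wrist view shows the wing at (252,187), standing square across the hasp. The hasp lies flat and the gripper is clear, so I'll hand in.

```bash
python3 -c "
from rig import bot
print(bot.job_done())"
```

```text
the job is handed in; nothing more can be done
None
```

The hasp lies flat on the lid with the red wing turned squarely crosswise over it. The other things on the shelf were left alone, and I handed the job in with the gripper clear, at about 10 s of the 45 s limit.

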